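# Make up a spool-painting kit and a card-making kit in the two sorting trays

## Robot

A 7-joint arm with a two-finger parallel gripper is mounted at the origin on a cart in front of the work surface, level with it; the furniture and walls round the work are solid. World frame = base frame: x ahead of the robot, y to its left, z up, the work surface at z = 0. Lengths are in m, angles in rad, forces in N, time in s.
With the tool pointing down it reaches from about 0.425 to 0.875 m from the base axis. Payload 4.7 kg.
Tool frame: the origin (TCP) lies on the mounting face of the last link; the fingertips stand env.nose_length ahead of it and the grasp point (between the pads) lies 155 mm ahead of it (env.nose_length is the distance from the TCP to the fingertips, in m); z points along the fingers, y is the line along which they close (so a half turn about z gives the same grasp; the last joint's range is limited). The gripper opens to 85 mm and grips with 20 to 120 N. Pads are 22 mm wide; open, the fingers measure 114 mm over their backs; the gripper's body (76 mm by 85 mm) begins 54 mm behind the grasp point. The pads swing forward as they close: fully open they stand 13 mm farther back than shut.
Start: joints at [1.203, 0.321, -0.07, 1.45, 0.023, 1.371, -0.057], TCP at [0.242, -0.603, 0.405] pointing down, gripper open.
Joint ranges: [-2.86, 2.86], [-0.3, 2.09], [-1.38, 1.24], [0.06, 2.45], [-1.56, 4.7], [0.09, 2.05], [-2.69, 2.69]. Speed limits (rad/s): [2.57, 2.57, 3.14, 3.14, 3.14, 3.14, 3.14].

## Interface

Orientations are given as a unit quaternion [x, y, z, w].
In Python, from bench import env gives the robot as it stands. The module is installed in compiled form; this text tells all that it offers.
- The arm moves only by the shell command python3 -m handwheel 'ROWS' [OPENING]. ROWS is JSON, a list that holds one entry, the list of rows, each a list of 4 numbers: the shift along the tool's x, y, z in m, then the turn about the tool's z in rad. A call has 1 to 10 rows; each row is the pose to reach, as a shift and turn from the pose commanded when the call began, along the tool's axes at that moment; what a row does not reach only later rows make up. A row lasts 1/12 s, in which the tool goes at most 41.7 mm and 7.16 degrees, less where a joint would pass 70% of its speed; a pose out of reach is approached as far as the arm can. A call with a gripper value outside its range is refused whole. OPENING is the opening, from -1 (shut) to 1 (fully open), set as the call begins (- or left out, the last holds). The fingers move at their own pace and stop on an object; the grip force is fixed at half the most. Time passes only in rows, so rows that repeat a pose let the fingers close. It gives the time, the measured TCP pose, the force, the opening and the grip force at its end, in the units of the state.
- env.sense(): the state, without advancing time (a new reading comes with each control period).
- env.grab_frame(name): name is "scene" or "top"; returns the picture (480x640x3 uint8, red, green, blue); there is no depth.
- env.camera_info(name): a dict with "fx", "fy", "cx", "cy" (pixels), "T" (4x4, takes a point from camera to world coordinates). Camera axes: x right, y down, z forward; pixel columns grow to the right and rows downward; lengths in m; the calibration is good to about 2 mm. A picture is of the moment at which its call begins. camera_info takes no time and is no camera call.
- env.job_done(): hands the job in; it is judged then, once.
The state is a dict: "clock": time; "joints": joint angles; "joint_vel": joint speeds; "tau": joint torques, N m; "tool_pos": TCP position; "tool_rot": TCP orientation; "contact_force": force on the tool from outside, world axes, zero at the start; "torque": the same for the moment, N m; "width": finger opening in m; "grip_force": force on a finger pad.
Only numpy, scipy, OpenCV 4.12 (cv2) and the standard library are available. Lean on these libraries where they do the work, as an engineer would, in place of code of your own. Each camera call takes 0.05 s, during which the arm holds its last target. There are 200 camera calls.

## Task

Make up two craft kits: in the wooden tray with three cells put the wooden spool next to the round pull tab, the small gesso pot in the middle and the paint bottle in the cell farthest from the tab. In the tray with two cells lay the card packet in the long cell and stand the bead jar in the square cell. Everything must be the right way up and flat on its cell's floor; leave the wood block and the thinner bottle where they are.

Things in the scene. Friction and masses are not known exactly. Their poses are not given: they have to be found in the camera images.
- three_tray: fixed light wood tray, three equal cells in a row, half-round pull tab (radius 24 mm, dark dot) at one end; 184 x 64 mm without tab; floor 3 mm thick, walls 4 mm thick, tops 10 mm above the table; cells 56 x 56 mm inside. Origin on the table under the middle cell's centre; y along the row toward the tab, z up. Cell centres at x = 0, y = +60 mm (next to the tab), 0, -60 mm.
- two_tray: fixed light wood tray, two unequal cells in a row, no tab; 180 x 78 mm; floor 3 mm thick, walls 4 mm thick, tops 10 mm above the table. Origin on the table under the tray's centre; y along the row toward the long cell, z up. Long cell 98 mm (along y) x 70 mm inside, centre x = 0, y = +37 mm; square cell 70 x 70 mm inside, centre x = 0, y = -51 mm.
- wood_spool: empty wooden thread spool, pale wood, standing; diameter 26 mm at both flanges with a narrower waist, 29 mm high. Origin at the centre of its underside, z up along its axis.
- gesso_pot: small round pot with black body and white cap, standing; diameter 30 mm, 48 mm high. Origin at the centre of its underside, z up.
- pearl_paint: small bottle of pale beige paint with a narrower white cap, standing; body 33 mm across to 64 mm height, cap 23 mm across above that, 86 mm high in all; hold it by the body. Origin at the centre of its underside, z up.
- card_packet: packet of cards lying flat, dark blue sides and white top; 46 mm (its x) x 76 mm (its y) x 28 mm high. Below 26 mm it is 40 mm wide, from x = -19 to +21 mm. Origin at the centre of its underside, z up.
- bead_jar: two short round clear jars stacked and joined, full of blue and coloured beads, standing; diameter 49 mm (up to 51), 34 mm high, open rim. Origin at the centre of its underside, z up.
- wood_block: bystander, not part of any kit: small upright block of reddish dark wood, 24 x 21 mm, 34 mm high; loose. Origin at the centre of its underside. Leave it where it stands.
- thinner_bottle: bystander, not part of any kit: clear bottle with red and white lower part and white cap, diameter 49 mm, 94 mm high; loose. Origin at the centre of its underside. Leave it where it stands.
Not all that is in view belongs to the job. Leave any green or pink look-alike of the pearl_paint alone.

How it is judged:
By the outcome, as a careful person would: the job done as asked, in the order asked, and still so for the second after the job is handed in, with the robot touching nothing.
It also fails if it takes over 128 s, if anything falls off the work surface, if the arm or the gripper's body presses on something with over 40 N, if the wrist force passes 120 N, or if a joint passes its speed limit or range.

## Working session

There is one attempt and no reset: what is moved stays moved. The work goes in short steps, Python scripts to look and compute and a shell command to move; the robot and the scene stay as the last step left them, time stands still between calls to the robot, and variables do not carry over. Pictures are saved under pics/ and viewed, at most 14 in all, crops included, and the job is handed in when it is done.

```bash
mkdir -p pics
python3 - <<'E'
from bench import env
import cv2,numpy as np
np.set_printoptions(precision=4,suppress=True)
print(env.sense(), env.nose_length)
for n in("scene","top"):
    im=env.grab_frame(n); cv2.imwrite(f"pics/{n}0.png",im[:,:,::-1]); print(n,env.camera_info(n))
E
```

```text
{'clock': 0.0, 'joints': array([ 1.2031,  0.3218, -0.0701,  1.4517,  0.0226,  1.3708, -0.0569]), 'joint_vel': array([ 0.0008, -0.0014,  0.0005, -0.0007, -0.0011, -0.0006,  0.0008]), 'tau': array([ -0.0011, -49.3589,  -0.3832, -31.4331,   0.013 ,   0.0115,
        -0.    ]), 'tool_pos': array([ 0.2421, -0.603 ,  0.4036]), 'tool_rot': array([ 0.9818,  0.1898, -0.0002, -0.0009]), 'contact_force': array([-0.1523, -0.0582, -0.2156]), 'torque': array([-0.0284,  0.0831,  0.0004]), 'grip_force': 0.0, 'width': 0.08540575241063561} 0.1734
scene {'fx': 568.7880116504934, 'fy': 568.7880116504934, 'cx': 316.11292537503806, 'cy': 251.67469749481955, 'T': array([[-0.5977, -0.3313,  0.7301, -0.251 ],
       [-0.8017,  0.2435, -0.5459,  0.6381],
       [ 0.0031, -0.9116, -0.4112,  0.4539],
       [ 0.    ,  0.    ,  0.    ,  1.    ]])}
top {'fx': 473.79435620090214, 'fy': 473.79435620090214, 'cx': 318.6512353161798, 'cy': 236.4598139900669, 'T': array([[ 0.0248, -0.9942,  0.1049,  0.4162],
       [-0.9997, -0.0249,  0.001 ,  0.0492],
       [ 0.0017, -0.1049, -0.9945,  0.9474],
       [ 0.    ,  0.    ,  0.    ,  1.    ]])}
```

View pics/scene0.png

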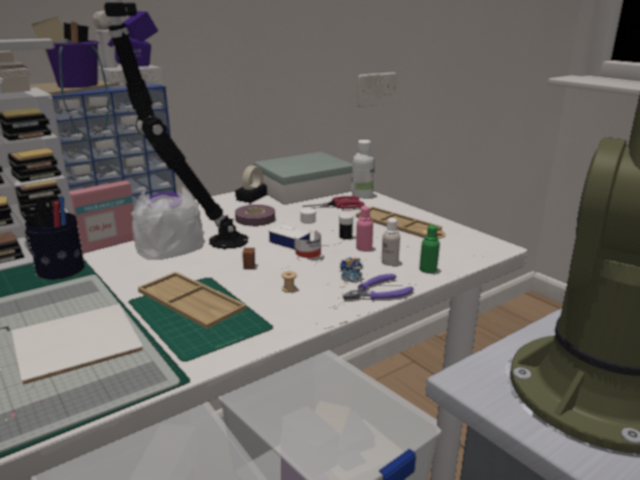

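View pics/top0.png

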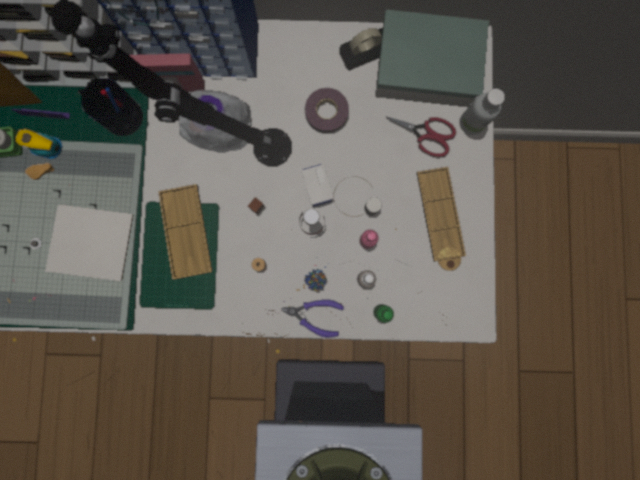

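The top view shows the three-tray at (441,215) with its tab at (450,258), and the two-tray at (185,232). The scene view shows the same things from the left.

Candidates in top / scene pixels:
- **Paint:** beige (367,279)/(391,243), pink (369,239)/(365,232) and green (384,313)/(430,250). I choose beige.
- **Pot:** white cap on black body (373,206)/(347,227). There is also a white thing at scene (308,215).
- **Spool:** (258,265)/(289,281).
- **Jar:** (316,280)/(350,268).
- **Packet:** (318,185)/(290,240).
- **Block:** (256,205).
- **Thinner:** (312,221).

Next I take close crops to check these.

```bash
cat > h.py <<'E'
import numpy as np,cv2
from bench import env
np.set_printoptions(precision=4,suppress=True)
def ray(n,u,v):
    c=env.camera_info(n);T=c["T"]
    return T[:3,3],T[:3,:3]@np.array([(u-c["cx"])/c["fx"],(v-c["cy"])/c["fy"],1])
def at(n,u,v,z):
    o,d=ray(n,u,v); return o+d*(z-o[2])/d[2]
def tri(p,q):  # top px, scene px
    (a,d),(b,e)=ray("top",*p),ray("scene",*q)
    s=np.linalg.lstsq(np.c_[d,-e],b-a,rcond=None)[0]
    x,y=a+d*s[0],b+e*s[1]; return (x+y)/2,np.linalg.norm(x-y)
def proj(n,P):
    c=env.camera_info(n);T=c["T"]; q=(np.atleast_2d(P)-T[:3,3])@T[:3,:3]
    return np.c_[q[:,0]/q[:,2]*c["fx"]+c["cx"],q[:,1]/q[:,2]*c["fy"]+c["cy"]]
def crop(im,u0,v0,u1,v1,k,f):
    c=cv2.resize(im[v0:v1,u0:u1,::-1],None,fx=k,fy=k,interpolation=cv2.INTER_CUBIC)
    c=np.clip(c*1.4,0,255).astype(np.uint8)
    for u in range(-(-u0//20)*20,u1,20):
        x=int((u-u0+.5)*k); c[:6,x]=(0,255,255); cv2.putText(c,str(u),(x-10,16),0,.35,(0,255,255),1)
    for v in range(-(-v0//20)*20,v1,20):
        y=int((v-v0+.5)*k); c[y,:6]=(0,255,255); cv2.putText(c,str(v),(8,y+4),0,.35,(0,255,255),1)
    cv2.imwrite(f,c)
E
python3 - <<'E'
from h import *
t=cv2.imread("pics/top0.png")[:,:,::-1]; s=cv2.imread("pics/scene0.png")[:,:,::-1]
crop(t,240,160,400,330,3.5,"pics/t1.png")
crop(s,230,190,450,310,3.6,"pics/s1.png")
E
```

```text
(no output)
```

View pics/t1.png

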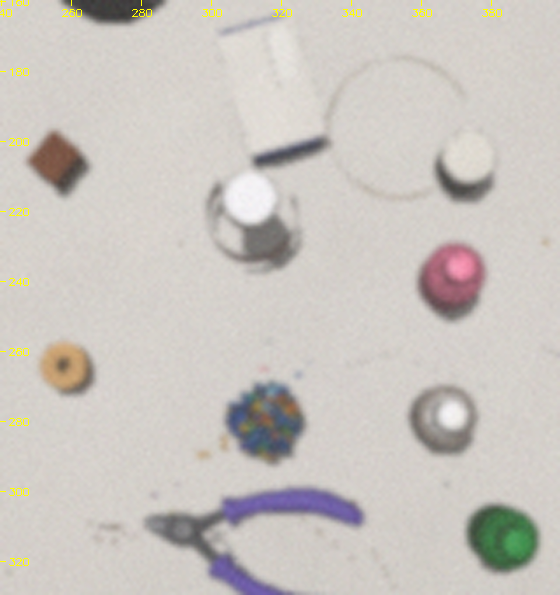

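View pics/s1.png

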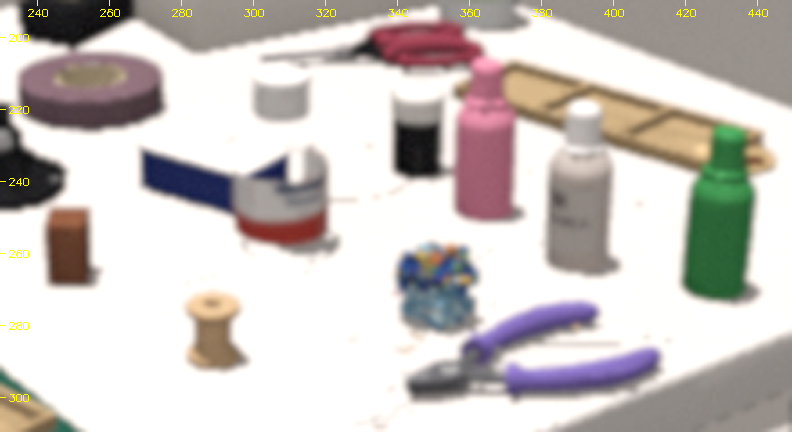

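The close crops confirm the beige bottle with the white cap at top (367,279), scene (391,243). The pot, spool, jar and packet are as listed. Next I triangulate, and check the white thing at scene (307,215).

Run:
```python
from h import *
for z in(0,.028,.05): print("white",at("scene",307,220,z),proj("top",at("scene",307,220,z)))
# top-centre pixels (crop coords estimated)
P={"spool_top":((258.3,264),(288.5,274.5)),"pot_top":((373,204.5),(345.5,216)),"paint_cap":((368.8,278),(391.5,220)),
"jar_top":((315.5,279.5),(350.5,261)),"block_top":((255.5,205),(249,249)),"thin_cap":((311,216),(306,236)),"pink_cap":((371,236.5),(364,207)),"green_cap":((387.5,314),(431,226))}
for k,(p,q) in P.items():
    X,e=tri(p,q); print(k,X,"gap %.4f"%e)
t=cv2.imread("pics/top0.png")[:,:,::-1]
crop(t,400,155,480,280,4.8,"pics/a.png");crop(t,150,175,230,300,4.8,"pics/b.png")
a,b=cv2.imread("pics/a.png"),cv2.imread("pics/b.png"); cv2.imwrite("pics/trays.png",np.hstack([b,a]))
s=cv2.imread("pics/scene0.png")[:,:,::-1]
crop(s,350,190,450,250,4,"pics/a.png");crop(s,130,265,250,330,4,"pics/b.png");crop(s,255,200,325,260,5,"pics/c.png")
c=np.zeros((600,800,3),np.uint8)
for f,(y,x) in zip("abc",((0,0),(300,0),(0,420))):
    i=cv2.imread(f"pics/{f}.png");c[y:y+i.shape[0],x:x+i.shape[1]]=i
cv2.imwrite("pics/scenetrays.png",c)
```

```text
white [ 0.7037 -0.0502  0.    ] [[369.7547 146.7977]]
white [ 0.6448 -0.0077  0.028 ] [[349.4589 171.0966]]
white [0.5985 0.0256 0.05  ] [[332.4506 191.4595]]
spool_top [0.4567 0.1659 0.0287] gap 0.0007
pot_top [ 0.5753 -0.0531  0.0479] gap 0.0005
paint_cap [ 0.4336 -0.0428  0.0857] gap 0.0000
jar_top [0.4295 0.0543 0.0328] gap 0.0006
block_top [0.5708 0.1745 0.0367] gap 0.0002
thin_cap [0.5501 0.0647 0.042 ] gap 0.0028
pink_cap [ 0.5097 -0.0448  0.0879] gap 0.0018
green_cap [ 0.3701 -0.0771  0.0864] gap 0.0002
```

View pics/trays.png

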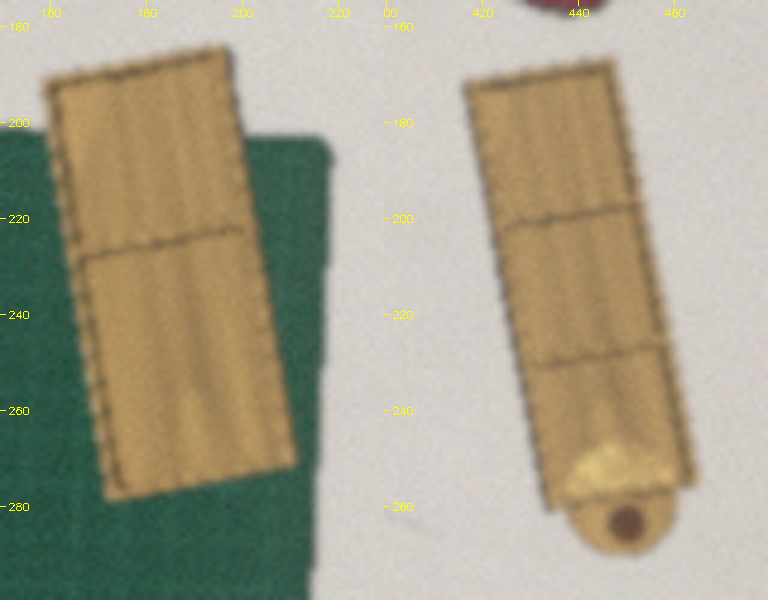

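View pics/scenetrays.png

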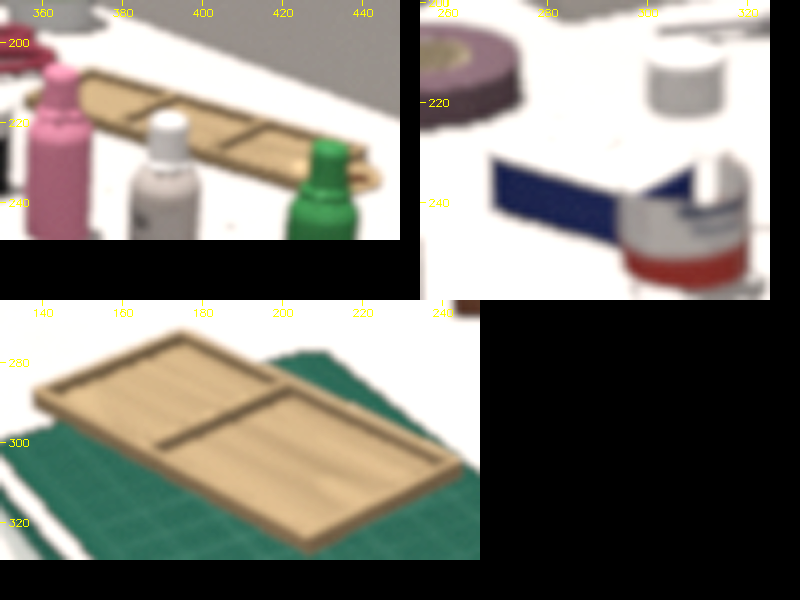

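The white thing at scene (307,208) is the thinner bottle's cap seen through its clear body. The two-tray's long cell lies toward the robot, as does the three-tray's tab, at top (450,258). Next I fit the trays and the packet.

```bash
cat > fit.py <<'E'
from h import *
from scipy.optimize import minimize,least_squares
t=cv2.imread("pics/top0.png"); hsv=cv2.cvtColor(t,cv2.COLOR_BGR2HSV)
K=6
def fit(hx,hy,box,x0,tab):
    u0,v0,u1,v1=box
    m=cv2.inRange(hsv[v0:v1,u0:u1],(8,70,50),(28,255,255))
    m=(cv2.resize(m,None,fx=K,fy=K,interpolation=cv2.INTER_LINEAR)>127).astype(np.uint8)
    n,l,st,_=cv2.connectedComponentsWithStats(m); m=(l==1+np.argmax(st[1:,4])).astype(np.uint8)
    m=cv2.morphologyEx(m,cv2.MORPH_CLOSE,np.ones((25,25)))
    def draw(p):
        x,y,a=p;R=np.array([[np.cos(a),-np.sin(a)],[np.sin(a),np.cos(a)]])
        def pts(loc,z):
            w=loc@R.T+[x,y]; q=proj("top",np.c_[w,np.full(len(w),z)])
            return (q-[u0,v0]+.5)*K
        c=np.array([[-hx,-hy],[hx,-hy],[hx,hy],[-hx,hy]])
        im=np.zeros_like(m)
        polys=[np.r_[pts(c,0.),pts(c,.01)]]
        if tab:
            th=np.linspace(0,np.pi,30);d=np.c_[.024*np.cos(th),hy+.024*np.sin(th)]
            polys.append(np.r_[pts(d,0.),pts(d,.006)])
        for q in polys:
            cv2.fillConvexPoly(im,cv2.convexHull(np.round(q*16).astype(np.int32)),1,shift=4)
        return im
    f=lambda p:np.count_nonzero(draw(p)!=m)
    best=min((minimize(f,np.array(x0)+d,method="Nelder-Mead",options=dict(initial_simplex=np.array(x0)+d+np.vstack([[0,0,0],np.diag([.01,.01,.06])]))) for d in ([0,0,0],[.004,-.004,.02])),key=lambda r:r.fun)
    return best.x,best.fun/m.sum()
a=np.pi/2
p3=at("top",441,212,.005);p2=at("top",185,232,.005)
print("three",fit(.032,.092,(405,155,480,280),[p3[0],p3[1],a+.2],1))
print("two",fit(.039,.090,(148,170,225,295),[p2[0],p2[1],a+.2],0))
for n,p,q in (("2 far+y",(158.7,191.2),(138.3,287.8)),("2 far-y",(196.6,184.1),(175,272)),("2 near+y",(171.8,278.7),(207,325.3)),("2 near-y",(211.4,271.4),(245,305.3)),
  ("pack A",(302.6,168.9),(268.9,230.5)),("pack D",(311.8,204.6),(296,238.5)),("thin",(311,216),(307,207)),("lamp elbow",(168,108),(153,127)),("lampbase",(270,148),(228,232))):
    print(n,*tri(p,q))
# packet top corners A,B,C,D in top view at z=.028
C=np.array([at("top",240+x/3.5-.5,160+y/3.5-.5,.028)[:2] for x,y in((221,33),(285,15),(328,137),(253,158))])
L=np.array([[0,0]])
loc=np.array([[-1,1],[1,1],[1,-1],[-1,-1]])*[.023,.038]  # local, sides only
r=least_squares(lambda p:((loc@np.array([[np.cos(p[2]),np.sin(p[2])],[-np.sin(p[2]),np.cos(p[2])]])+p[:2])-C).ravel(),[*C.mean(0),-np.pi/2+.2])
print("packet",r.x,r.fun)
E
python3 fit.py
```

```text
three (array([ 0.5689, -0.194 ,  1.7457]), np.float64(0.08411395195062817))
two (array([0.5196, 0.3185, 1.7897]), np.float64(0.03203738611372919))
2 far+y [0.5984 0.3734 0.0086] 0.0011482451251856195
2 far-y [0.6154 0.2991 0.009 ] 0.0015244256515462833
2 near+y [0.4235 0.3363 0.0091] 0.0026769340332268654
2 near-y [0.4405 0.2602 0.0091] 0.00017916584619608722
pack A [0.6471 0.0849 0.0261] 0.0009136971983045887
pack D [0.5766 0.0661 0.0279] 0.0025691476311078256
thin [0.5425 0.0652 0.1017] 0.001236423289422155
lamp elbow [0.6807 0.2844 0.2506] 0.0010693888977196051
lampbase [0.6892 0.1524 0.025 ] 0.0018916281347201639
packet [ 0.6173  0.0556 -1.2586] [-0.0004  0.0041  0.0024 -0.0037 -0.0004 -0.0012 -0.0016  0.0008]
```

```bash
cat > go.py <<'E'
import sys
from h import *
from scipy.spatial.transform import Rotation as Ro
def plan(x,y,z,yaw=None):
    s=env.sense(); R=Ro.from_quat(s["tool_rot"]).as_matrix()
    d=R.T@(np.array([x,y,z])-s["tool_pos"]); cur=np.arctan2(R[1,0],R[0,0])
    t=0 if yaw is None else -((yaw-cur+np.pi/2)%np.pi-np.pi/2)
    print("clk %.1f"%s["clock"],"pos",s["tool_pos"],"yaw %.3f"%cur,"tilt",R[2,:2],"-> shift",d,"turn %.3f rows %.1f"%(t,max(np.linalg.norm(d)/.0417,abs(t)/.125)))
if __name__=="__main__": plan(*[float(v) for v in sys.argv[1:]])
E
python3 - <<'E'
from h import *
p=np.array([.5689,-.194]);a=1.7457
R=np.array([[np.cos(a),-np.sin(a)],[np.sin(a),np.cos(a)]])
for l in((.032,-.092),(-.032,-.092),(-.032,.092),(.032,.092),(0,.116)):
    w=R@l+p; print(l,w,"top rim",proj("top",[*w,.01])[0],"base",proj("top",[*w,0])[0],"scene rim",proj("scene",[*w,.01])[0])
for c in(.06,0,-.06): print("cell",c,R@[0,c]+p)
q=np.array([.5196,.3185]);a=1.7897
for c in(.037,-.051): print("cell2",c,q+c*np.array([-np.sin(a),np.cos(a)]))
E
python3 go.py .50 -.30 .36 .175
```

```text
(0.032, -0.092) [ 0.6539 -0.1465] top rim [417.6275 170.5252] base [416.6015 171.7172] scene rim [354.944  213.1091]
(-0.032, -0.092) [ 0.6651 -0.2095] top rim [448.8051 165.901 ] base [447.4599 167.1391] scene rim [372.6774 206.1171]
(-0.032, 0.092) [ 0.4839 -0.2415] top rim [465.3236 255.7551] base [463.7784 256.0765] scene rim [441.6349 226.532 ]
(0.032, 0.092) [ 0.4727 -0.1785] top rim [433.5328 260.5792] base [432.3193 260.8504] scene rim [424.677  234.9687]
(0, 0.116) [ 0.4547 -0.2142] top rim [451.6008 270.1686] base [450.1949 270.3396] scene rim [443.3645 233.7361]
cell 0.06 [ 0.5098 -0.2044]
cell 0 [ 0.5689 -0.194 ]
cell -0.06 [ 0.628  -0.1836]
cell2 0.037 [0.4835 0.3105]
cell2 -0.051 [0.5694 0.3296]
clk 0.1 pos [ 0.2421 -0.603   0.4037] yaw 0.382 tilt [-0.     -0.0017] -> shift [ 0.3522 -0.185   0.044 ] turn 0.207 rows 9.6
```

The fits agree with both views to better than 1 px. I start moving now, via a waypoint toward the spool.

```bash
python3 -m handwheel '[[[0.352,-0.185,0.044,0.207],[0.352,-0.185,0.044,0.207],[0.352,-0.185,0.044,0.207],[0.352,-0.185,0.044,0.207],[0.352,-0.185,0.044,0.207],[0.352,-0.185,0.044,0.207],[0.352,-0.185,0.044,0.207],[0.352,-0.185,0.044,0.207],[0.352,-0.185,0.044,0.207],[0.352,-0.185,0.044,0.207]]]' 1; python3 go.py .457 .166 .30 .175
```

```text
clock: 0.93
tool_pos: [0.5025, -0.2954, 0.36]
tool_rot: [0.996, 0.09, 0.0, -0.001]
contact_force: [0.3, 0.7, 0.1]
width: 0.0853
grip_force: 0.0
clk 0.9 pos [ 0.5025 -0.2954  0.36  ] yaw 0.180 tilt [ 0.0011 -0.0024] -> shift [ 0.0378 -0.4619  0.0612] turn 0.005 rows 11.2
```

```bash
python3 -m handwheel '[[[0.037,-0.465,0.06,0],[0.037,-0.465,0.06,0],[0.037,-0.465,0.06,0],[0.037,-0.465,0.06,0],[0.037,-0.465,0.06,0],[0.037,-0.465,0.06,0],[0.037,-0.465,0.06,0],[0.037,-0.465,0.06,0],[0.037,-0.465,0.06,0],[0.037,-0.465,0.06,0]]]' ; python3 -m handwheel '[[[0,-0.05,0,0],[0,-0.05,0,0],[0,-0.05,0,0],[0,-0.05,0,0]]]'; python3 go.py .457 .166 .184 .175
```

```text
clock: 1.77
tool_pos: [0.4596, 0.1128, 0.3073]
tool_rot: [0.996, 0.087, 0.0, 0.0]
contact_force: [2.0, 0.2, -0.8]
width: 0.0853
grip_force: 0.0
clock: 2.1
tool_pos: [0.4517, 0.1603, 0.3073]
tool_rot: [0.996, 0.088, -0.0, 0.0]
contact_force: [-0.7, -0.3, -0.2]
width: 0.0854
grip_force: 0.0
clk 2.1 pos [0.4517 0.1603 0.3073] yaw 0.176 tilt [-0.0006  0.0007] -> shift [ 0.0063 -0.0048  0.1233] turn 0.001 rows 3.0
```

```bash
python3 -m handwheel '[[[0.006,-0.005,0.04,0],[0.006,-0.005,0.07,0],[0.006,-0.005,0.095,0],[0.006,-0.005,0.11,0],[0.006,-0.005,0.12,0],[0.006,-0.005,0.123,0],[0.006,-0.005,0.123,0]]]'; python3 -m handwheel '[[[0,0,0,0],[0,0,0,0],[0,0,0,0],[0,0,0,0],[0,0,0,0],[0,0,0,0],[0,0,0,0],[0,0,0,0],[0,0,0,0],[0,0,0,0]]]' -1 ; python3 go.py .457 .166 .184 .175
```

```text
clock: 2.68
tool_pos: [0.4571, 0.165, 0.1841]
tool_rot: [0.996, 0.086, -0.001, 0.0]
contact_force: [0.2, 0.5, -0.4]
width: 0.0851
grip_force: 0.0
clock: 3.52
tool_pos: [0.4572, 0.1665, 0.1854]
tool_rot: [0.996, 0.087, 0.001, 0.0]
contact_force: [-1.7, -0.1, 5.2]
width: 0.0209
grip_force: 58.4
clk 3.5 pos [0.4572 0.1665 0.1854] yaw 0.175 tilt [0.0011 0.0003] -> shift [-0.0003  0.0004  0.0014] turn 0.000 rows 0.0
```

```bash
python3 -m handwheel '[[[0,0,-0.04,0],[0,0,-0.08,0],[0,0,-0.1,0],[0,0,-0.1,0]]]'
python3 - <<'E'
from h import *
s=env.grab_frame("scene"); P=proj("scene",[.457,.166,.12])[0].astype(int); print(P)
u,v=P; crop(s,u-50,v-45,u+50,v+45,6,"pics/sp.png"); print(env.sense()["contact_force"],env.sense()["width"])
E
```

```text
clock: 3.85
tool_pos: [0.4587, 0.1673, 0.2895]
tool_rot: [0.996, 0.087, 0.005, -0.0]
contact_force: [1.3, 1.0, -0.2]
width: 0.0208
grip_force: 58.8
[287 223]
[ 0.19   -0.2475 -0.249 ] 0.02108071208082884
```

View pics/sp.png

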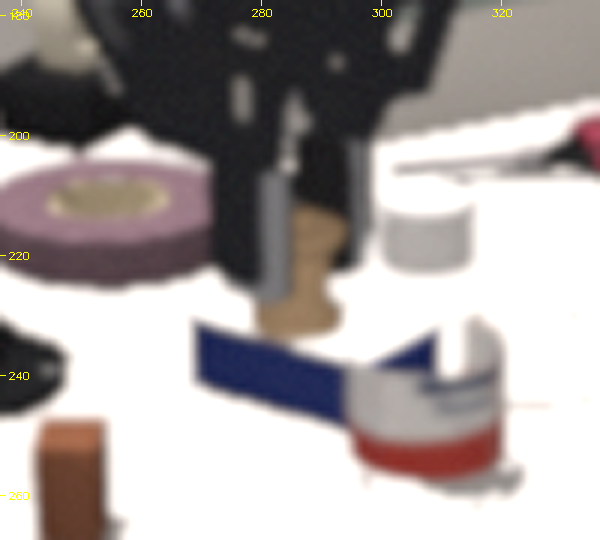

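The crop shows the spool held upright by its upper flange, centre at about (286,222). Next I carry it to the tab cell.

```bash
python3 go.py .51 -.2044 .31 .175
```

```text
clk 3.9 pos [0.4578 0.1667 0.2871] yaw 0.175 tilt [0.0057 0.0007] -> shift [-0.013   0.3745 -0.0227] turn -0.000 rows 9.0
```

```bash
python3 -m handwheel '[[[-0.013,0.015,-0.023,0],[-0.013,0.045,-0.023,0],[-0.013,0.085,-0.023,0],[-0.013,0.125,-0.023,0],[-0.013,0.165,-0.023,0],[-0.013,0.205,-0.023,0],[-0.013,0.245,-0.023,0],[-0.013,0.285,-0.023,0],[-0.013,0.32,-0.023,0],[-0.013,0.35,-0.023,0]]]'; python3 -m handwheel '[[[0,0.015,0,0],[0,0.022,0,0],[0,0.024,0,0],[0,0.024,0,0],[0,0.024,0,0]]]';  python3 go.py .51 -.2044 .195 .175
```

```text
clock: 4.73
tool_pos: [0.5041, -0.1837, 0.3057]
tool_rot: [0.996, 0.086, -0.001, -0.0]
contact_force: [0.4, 0.9, -0.5]
width: 0.0208
grip_force: 58.9
clock: 5.15
tool_pos: [0.5093, -0.2021, 0.3073]
tool_rot: [0.996, 0.089, -0.0, -0.001]
contact_force: [-1.0, 0.0, -0.6]
width: 0.0209
grip_force: 58.9
clk 5.2 pos [ 0.5093 -0.2021  0.3073] yaw 0.178 tilt [-0.0004 -0.0011] -> shift [0.0004 0.0026 0.1123] turn 0.003 rows 2.7
```

```bash
python3 -m handwheel '[[[0,0.002,0.04,0],[0,0.002,0.07,0],[0,0.002,0.09,0],[0,0.002,0.105,0],[0,0.002,0.111,0],[0,0.002,0.111,0],[0,0.002,0.111,0]]]'; python3 -m handwheel '[[[0,0,0.003,0],[0,0,0.006,0],[0,0,0.007,0],[0,0,0.007,0]]]'; python3 go.py .51 -.2044 .189 .175
```

```text
clock: 5.73
tool_pos: [0.5099, -0.2053, 0.1973]
tool_rot: [0.996, 0.088, 0.0, 0.0]
contact_force: [0.2, -1.1, -0.7]
width: 0.021
grip_force: 58.9
clock: 6.07
tool_pos: [0.5095, -0.2064, 0.1898]
tool_rot: [0.996, 0.087, 0.0, 0.0]
contact_force: [-0.1, -0.6, 0.7]
width: 0.0214
grip_force: 58.9
clk 6.1 pos [ 0.5095 -0.2064  0.1898] yaw 0.175 tilt [0.0002 0.0004] -> shift [ 0.0009 -0.0019  0.0008] turn -0.000 rows 0.1
```

```bash
python3 -m handwheel '[[[0,0,0.001,0],[0,0,0.0015,0],[0,0,0.0015,0]]]'; python3 -m handwheel '[[[0,0,0,0],[0,0,0,0],[0,0,0,0],[0,0,0,0],[0,0,0,0]]]' 0.3;  python3 -m handwheel '[[[0,0,-0.03,0],[0,0,-0.07,0],[0,0,-0.11,0],[0,0,-0.12,0],[0,0,-0.12,0]]]'; python3 go.py .5753 -.0531 .31 .175
```

```text
clock: 6.32
tool_pos: [0.5097, -0.2064, 0.1885]
tool_rot: [0.996, 0.087, 0.0, 0.0]
contact_force: [-0.1, -0.1, 1.3]
width: 0.0213
grip_force: 59.0
clock: 6.73
tool_pos: [0.5094, -0.2063, 0.188]
tool_rot: [0.996, 0.087, -0.0, 0.0]
contact_force: [-1.1, -0.3, -0.8]
width: 0.0551
grip_force: 0.0
clock: 7.15
tool_pos: [0.511, -0.2067, 0.3125]
tool_rot: [0.996, 0.087, 0.004, 0.002]
contact_force: [0.6, 0.1, 0.1]
width: 0.0556
grip_force: 0.0
clk 7.2 pos [ 0.511  -0.2067  0.3125] yaw 0.175 tilt [0.0067 0.0051] -> shift [ 0.09   -0.1401  0.0024] turn -0.000 rows 4.0
```

```bash
python3 -m handwheel '[[[0.02,-0.03,0,0],[0.045,-0.07,0,0],[0.07,-0.105,0,0],[0.09,-0.14,0,0],[0.09,-0.14,0,0],[0.09,-0.14,0,0],[0.09,-0.14,0,0]]]' 0.5; python3 go.py .5753 -.0531 .20 .175;python3 - <<'E'
from h import *
t=env.grab_frame("top"); crop(t,360,140,480,270,4.4,"pics/t2.png")
E
```

```text
clock: 7.73
tool_pos: [0.5733, -0.0527, 0.3065]
tool_rot: [0.996, 0.088, -0.001, 0.0]
contact_force: [0.2, -1.2, -0.1]
width: 0.0642
grip_force: 0.0
clk 7.7 pos [ 0.5733 -0.0527  0.3065] yaw 0.176 tilt [-0.0025 -0.0002] -> shift [0.0022 0.0007 0.1065] turn 0.001 rows 2.6
```

View pics/t2.png

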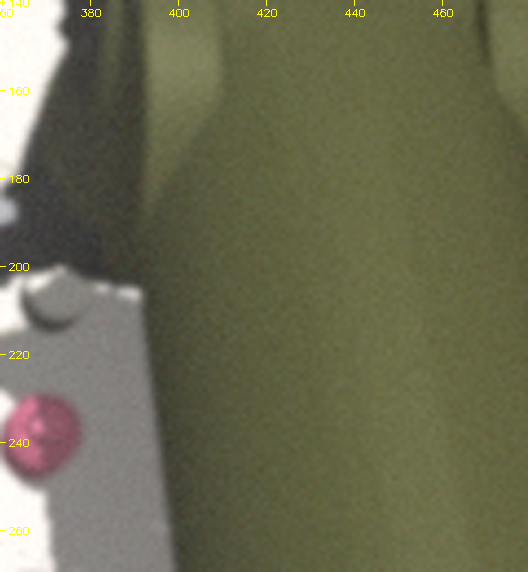

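The arm hides the tray here. The pot at (373,207) and the pink bottle at (369,237) have not moved. I go down on the pot.

```bash
python3 -m handwheel '[[[0.002,0,0.03,0],[0.002,0,0.06,0],[0.002,0,0.085,0],[0.002,0,0.1,0],[0.002,0,0.11,0],[0.002,0,0.112,0],[0.002,0,0.112,0]]]'; python3 -m handwheel '[[[0,0,0,0],[0,0,0,0],[0,0,0,0],[0,0,0,0],[0,0,0,0],[0,0,0,0],[0,0,0,0],[0,0,0,0]]]' -1 ; python3 go.py .5689 -.194 .30 .175
```

```text
clock: 8.37
tool_pos: [0.5754, -0.0538, 0.1956]
tool_rot: [0.996, 0.086, -0.001, 0.0]
contact_force: [0.1, -0.0, -0.2]
width: 0.0644
grip_force: 0.0
clock: 9.03
tool_pos: [0.5765, -0.0527, 0.1975]
tool_rot: [0.996, 0.087, 0.001, 0.001]
contact_force: [-0.7, -0.2, 7.2]
width: 0.0288
grip_force: 58.9
clk 9.0 pos [ 0.5765 -0.0527  0.1975] yaw 0.175 tilt [0.0023 0.0014] -> shift [-0.0318  0.1379 -0.1024] turn -0.000 rows 4.2
```

```bash
python3 -m handwheel '[[[0,0,-0.03,0],[0,0,-0.07,0],[0,0,-0.1,0],[-0.008,0.03,-0.105,0],[-0.016,0.07,-0.105,0],[-0.025,0.105,-0.105,0],[-0.032,0.13,-0.105,0],[-0.032,0.138,-0.105,0],[-0.032,0.138,-0.105,0],[-0.032,0.138,-0.105,0]]]' ; python3 go.py .5689 -.194 .206 .175
```

```text
clock: 9.87
tool_pos: [0.5682, -0.1931, 0.3008]
tool_rot: [0.996, 0.087, -0.0, -0.001]
contact_force: [0.3, 0.9, -0.6]
width: 0.0284
grip_force: 59.2
clk 9.9 pos [ 0.5682 -0.1931  0.3008] yaw 0.175 tilt [-0.     -0.0013] -> shift [0.0005 0.0011 0.0948] turn -0.000 rows 2.3
```

```bash
python3 -m handwheel '[[[0,0.001,0.03,0],[0,0.001,0.06,0],[0,0.001,0.08,0],[0,0.001,0.092,0],[0,0.001,0.095,0],[0,0.001,0.095,0],[0,0.001,0.095,0]]]' ; python3 -m handwheel '[[[0,0,0.002,0],[0,0,0.004,0],[0,0,0.005,0],[0,0,0.005,0]]]'; python3 go.py .5689 -.194 .2005 .175
```

```text
clock: 10.45
tool_pos: [0.5692, -0.1941, 0.2073]
tool_rot: [0.996, 0.088, 0.001, 0.0]
contact_force: [0.0, 0.4, 0.4]
width: 0.0285
grip_force: 59.2
clock: 10.78
tool_pos: [0.5684, -0.195, 0.2013]
tool_rot: [0.996, 0.087, 0.0, 0.0]
contact_force: [-1.4, 0.1, -0.2]
width: 0.0285
grip_force: 59.2
clk 10.8 pos [ 0.5684 -0.195   0.2013] yaw 0.175 tilt [0.0003 0.0004] -> shift [ 0.0007 -0.0009  0.0008] turn -0.000 rows 0.0
```

```bash
python3 -m handwheel '[[[0,0,0.001,0],[0,0,0.001,0]]]'; python3 -m handwheel '[[[0,0,0,0],[0,0,0,0],[0,0,0,0],[0,0,0,0],[0,0,0,0]]]' 0.3;  python3 -m handwheel '[[[0,0,-0.03,0],[0,0,-0.07,0],[0,0,-0.1,0],[0,0,-0.11,0],[0,0,-0.11,0]]]'; python3 go.py .4336 -.0428 .31 .175
```

```text
clock: 10.95
tool_pos: [0.5686, -0.1951, 0.2006]
tool_rot: [0.996, 0.087, 0.0, 0.0]
contact_force: [-0.4, -0.4, 1.5]
width: 0.0286
grip_force: 59.6
clock: 11.37
tool_pos: [0.5683, -0.1949, 0.2]
tool_rot: [0.996, 0.087, -0.0, -0.0]
contact_force: [0.3, 0.4, 0.2]
width: 0.0556
grip_force: 0.0
clock: 11.78
tool_pos: [0.5696, -0.1951, 0.3138]
tool_rot: [0.996, 0.087, 0.003, 0.002]
contact_force: [0.8, 0.1, -0.9]
width: 0.0554
grip_force: 0.0
clk 11.8 pos [ 0.5696 -0.1951  0.3138] yaw 0.175 tilt [0.0058 0.0038] -> shift [-0.1074 -0.1736  0.0025] turn -0.000 rows 4.9
```

```bash
python3 -m handwheel '[[[-0.02,-0.03,0,0],[-0.045,-0.07,0,0],[-0.065,-0.105,0,0],[-0.085,-0.14,0,0],[-0.1,-0.165,0,0],[-0.107,-0.174,0,0],[-0.107,-0.174,0,0],[-0.107,-0.174,0,0],[-0.107,-0.174,0,0]]]' 0.45; python3 go.py .4336 -.0428 .2 .175
python3 - <<'E'
from h import *
t=env.grab_frame("top"); crop(t,345,150,480,275,4.4,"pics/t3.png")
E
```

```text
clock: 12.53
tool_pos: [0.4332, -0.0434, 0.3096]
tool_rot: [0.996, 0.087, -0.0, -0.0]
contact_force: [-0.3, -0.3, 0.5]
width: 0.0619
grip_force: 0.0
clk 12.5 pos [ 0.4332 -0.0434  0.3096] yaw 0.173 tilt [-0. -0.] -> shift [ 0.0005 -0.0005  0.1096] turn -0.002 rows 2.6
```

View pics/t3.png

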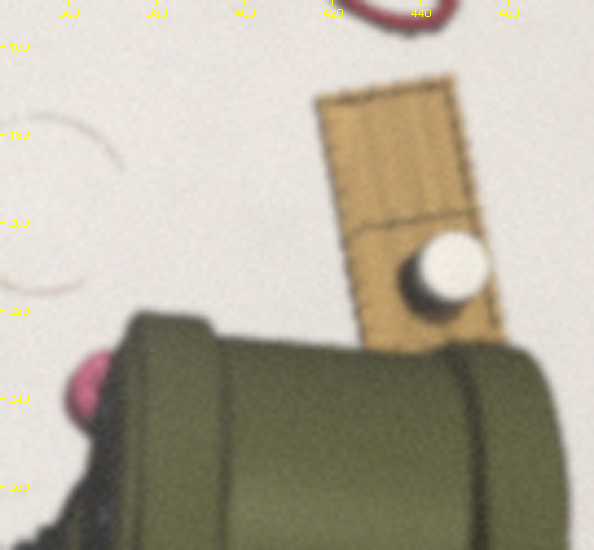

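The pot stands upright in the middle cell, cap at (447,210). I go down on the paint bottle.

```bash
python3 -m handwheel '[[[0,0,0.03,0],[0,0,0.06,0],[0,0,0.085,0],[0,0,0.1,0],[0,0,0.109,0],[0,0,0.11,0],[0,0,0.11,0]]]'; python3 -m handwheel '[[[0,0,0,0],[0,0,0,0],[0,0,0,0],[0,0,0,0],[0,0,0,0],[0,0,0,0],[0,0,0,0],[0,0,0,0]]]' -1 ; python3 go.py .628 -.1836 .31 .175
```

```text
clock: 13.17
tool_pos: [0.4332, -0.0426, 0.1999]
tool_rot: [0.996, 0.087, -0.0, -0.0]
contact_force: [-0.0, -0.0, 0.6]
width: 0.0621
grip_force: 0.0
clock: 13.83
tool_pos: [0.4336, -0.0425, 0.2014]
tool_rot: [0.996, 0.087, 0.001, 0.001]
contact_force: [-0.3, -1.6, 6.3]
width: 0.0308
grip_force: 59.0
clk 13.8 pos [ 0.4336 -0.0425  0.2014] yaw 0.175 tilt [0.0025 0.0019] -> shift [ 0.1672  0.173  -0.1078] turn -0.000 rows 6.3
```

```bash
python3 -m handwheel '[[[0,0,-0.03,0],[0,0,-0.07,0],[0,0,-0.1,0],[0.015,0.015,-0.11,0],[0.04,0.04,-0.11,0],[0.07,0.07,-0.11,0],[0.095,0.1,-0.11,0],[0.12,0.125,-0.11,0],[0.145,0.15,-0.11,0],[0.16,0.165,-0.11,0]]]' ;python3 -m handwheel '[[[0.005,0.006,0,0],[0.007,0.008,0,0],[0.007,0.008,0,0],[0.007,0.008,0,0],[0.007,0.008,0,0]]]' ; python3 go.py .628 -.1836 .210 .175
```

```text
clock: 14.67
tool_pos: [0.6209, -0.1797, 0.3096]
tool_rot: [0.996, 0.086, 0.0, 0.0]
contact_force: [-0.8, 0.5, 1.0]
width: 0.0308
grip_force: 59.2
clock: 15.08
tool_pos: [0.6265, -0.1822, 0.3104]
tool_rot: [0.996, 0.088, -0.0, -0.0]
contact_force: [-0.9, -0.3, -1.1]
width: 0.0303
grip_force: 59.2
clk 15.1 pos [ 0.6265 -0.1822  0.3104] yaw 0.176 tilt [-0.0004 -0.0001] -> shift [0.0012 0.0017 0.1004] turn 0.001 rows 2.4
```

```bash
python3 -m handwheel '[[[0.001,0.001,0.03,0],[0.001,0.001,0.06,0],[0.001,0.001,0.085,0],[0.001,0.001,0.096,0],[0.001,0.001,0.1,0],[0.001,0.001,0.1,0],[0.001,0.001,0.1,0]]]' ; python3 -m handwheel '[[[0,0,0.002,0],[0,0,0.004,0],[0,0,0.005,0],[0,0,0.005,0]]]'; python3 go.py .628 -.1836 .2045 .175
```

```text
clock: 15.67
tool_pos: [0.629, -0.1842, 0.2118]
tool_rot: [0.996, 0.087, 0.001, 0.0]
contact_force: [0.1, 0.2, -0.1]
width: 0.0306
grip_force: 59.2
clock: 16.0
tool_pos: [0.6285, -0.1844, 0.2053]
tool_rot: [0.996, 0.087, 0.0, 0.0]
contact_force: [-0.4, 0.6, 0.1]
width: 0.0308
grip_force: 59.2
clk 16.0 pos [ 0.6285 -0.1844  0.2053] yaw 0.175 tilt [0.0003 0.0004] -> shift [-0.0003 -0.0009  0.0008] turn -0.000 rows 0.0
```

```bash
python3 -m handwheel '[[[0,0,0.001,0],[0,0,0.001,0]]]'; python3 -m handwheel '[[[0,0,0,0],[0,0,0,0],[0,0,0,0],[0,0,0,0],[0,0,0,0]]]' 0.3;  python3 -m handwheel '[[[0,0,-0.03,0],[0,0,-0.07,0],[0,0,-0.105,0],[0,0,-0.12,0],[0,0,-0.12,0],[0,0,-0.12,0]]]'
python3 - <<'E'
from h import *
s=env.grab_frame("scene"); crop(s,255,200,325,260,8,"pics/a.png"); crop(s,340,180,460,250,6,"pics/b.png")
t=env.grab_frame("top"); crop(t,290,155,350,215,8,"pics/c.png")
g=lambda i,m:cv2.convertScaleAbs(i,alpha=m)
def cr(im,u0,v0,u1,v1,k): return np.clip(cv2.resize(im[v0:v1,u0:u1,::-1],None,fx=k,fy=k,interpolation=cv2.INTER_CUBIC),0,255)
c=np.zeros((600,800,3),np.uint8)
A=cr(s,260,215,325,255,6); B=cr(s,345,185,460,245,6); C=cr(t,295,155,345,215,8)
# contrast stretch on the pale packet
C=np.clip((C.astype(float)-110)*2.4,0,255).astype(np.uint8); A=np.clip((A.astype(float)-60)*1.5,0,255).astype(np.uint8)
print(A.shape,B.shape,C.shape)
c[:240,:390]=A; c[:480,400:800]=C; c[240:600,:690][:, :400]=B[:360,:400]
cv2.imwrite("pics/m1.png",c)
E
python3 go.py .6173 .0556 .33 .312
```

```text
clock: 16.17
tool_pos: [0.6286, -0.1844, 0.2046]
tool_rot: [0.996, 0.087, 0.0, 0.0]
contact_force: [-0.7, -0.2, 1.8]
width: 0.0309
grip_force: 59.4
clock: 16.58
tool_pos: [0.6284, -0.1843, 0.2039]
tool_rot: [0.996, 0.087, -0.0, -0.0]
contact_force: [-0.5, 0.0, -0.5]
width: 0.0553
grip_force: 0.0
clock: 17.08
tool_pos: [0.6287, -0.1843, 0.3252]
tool_rot: [0.996, 0.087, 0.001, 0.001]
contact_force: [0.4, -0.4, -0.9]
width: 0.0556
grip_force: 0.0
(240, 390, 3) (360, 690, 3) (480, 400, 3)
clk 17.2 pos [ 0.6279 -0.1843  0.3225] yaw 0.175 tilt [-0.0023 -0.0009] -> shift [ 0.0313 -0.2381 -0.0074] turn -0.137 rows 5.8
```

View pics/m1.png

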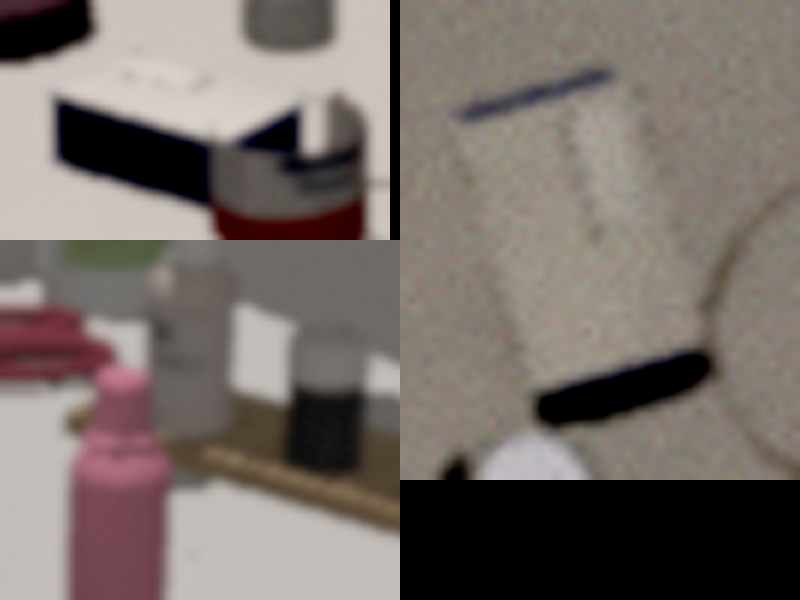

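The paint bottle and the pot stand upright in their cells. The packet's near top edge runs from top (311,204) to (333,198), and its far edge starts at (302,169). I refit it.

Run:
```python
from h import *
from scipy.optimize import least_squares
C=np.array([at("top",u,v,.028)[:2] for u,v in((302,168.7),(324,162.7),(333.4,198.2),(311.4,204.1))])
loc=np.array([[-1,1],[1,1],[1,-1],[-1,-1]])*[.023,.038]
r=least_squares(lambda p:((loc@np.array([[np.cos(p[2]),np.sin(p[2])],[-np.sin(p[2]),np.cos(p[2])]])+p[:2])-C).ravel(),[*C.mean(0),-np.pi/2+.2])
print(r.x,r.fun)
```

```text
[ 0.6185  0.0546 -1.2871] [ 0.0013  0.0009  0.0009  0.     -0.0011 -0.0011 -0.0011  0.0001]
```

```bash
python3 go.py .6240 .0562 .30 .284; python3 -m handwheel '[[[0.005,-0.03,0,-0.02],[0.01,-0.065,0,-0.05],[0.015,-0.1,0,-0.08],[0.02,-0.14,0.01,-0.109],[0.03,-0.175,0.02,-0.109],[0.035,-0.21,0.022,-0.109],[0.038,-0.23,0.022,-0.109],[0.038,-0.238,0.022,-0.109],[0.038,-0.238,0.022,-0.109],[0.038,-0.238,0.022,-0.109]]]' 1; python3 go.py .6240 .0562 .184 .284
```

```text
clk 17.2 pos [ 0.6279 -0.1843  0.3225] yaw 0.175 tilt [-0.0023 -0.0009] -> shift [ 0.0381 -0.2375  0.0226] turn -0.109 rows 5.8
clock: 18.02
tool_pos: [0.6244, 0.0552, 0.301]
tool_rot: [0.99, 0.141, -0.001, 0.001]
contact_force: [0.0, -0.7, 0.2]
width: 0.0856
grip_force: 0.0
clk 18.0 pos [0.6244 0.0552 0.301 ] yaw 0.283 tilt [-0.002   0.0009] -> shift [ 0.0001 -0.0011  0.117 ] turn -0.001 rows 2.8
```

```bash
python3 -m handwheel '[[[0,-0.001,0.03,0],[0,-0.001,0.06,0],[0,-0.001,0.085,0],[0,-0.001,0.1,0],[0,-0.001,0.11,0],[0,-0.001,0.117,0],[0,-0.001,0.117,0],[0,-0.001,0.117,0]]]'; python3 -m handwheel '[[[0,0,0,0],[0,0,0,0],[0,0,0,0],[0,0,0,0],[0,0,0,0],[0,0,0,0],[0,0,0,0],[0,0,0,0]]]' -1 ; python3 go.py .4835 .3105 .31 .219
```

```text
clock: 18.68
tool_pos: [0.6247, 0.0567, 0.1855]
tool_rot: [0.99, 0.141, 0.0, 0.0]
contact_force: [-0.2, -0.1, 0.6]
width: 0.0851
grip_force: 0.0
clock: 19.35
tool_pos: [0.6247, 0.0578, 0.1865]
tool_rot: [0.99, 0.142, 0.001, 0.0]
contact_force: [-0.8, -0.2, 4.5]
width: 0.0432
grip_force: 60.0
clk 19.4 pos [0.6247 0.0578 0.1865] yaw 0.284 tilt [0.0017 0.001 ] -> shift [-0.0645 -0.282  -0.1238] turn 0.065 rows 7.5
```

```bash
python3 -m handwheel '[[[0,0,-0.01,0],[0,0,-0.03,0],[0,0,-0.06,0],[0,0,-0.09,0],[0,0,-0.115,0],[0,0,-0.125,0],[0,0,-0.125,0]]]'
python3 - <<'E'
from h import *
s=env.grab_frame("scene"); u,v=proj("scene",[.62,.056,.13])[0].astype(int); print(u,v); crop(s,u-60,v-50,u+50,v+40,5,"pics/pk.png")
E
python3 go.py .4895 .312 .31 .219
```

```text
clock: 19.93
tool_pos: [0.6251, 0.0581, 0.3136]
tool_rot: [0.99, 0.141, 0.003, 0.0]
contact_force: [0.6, 0.4, -0.7]
width: 0.0434
grip_force: 60.9
287 180
clk 20.0 pos [0.6244 0.0578 0.3111] yaw 0.284 tilt [0.0021 0.001 ] -> shift [-0.0583 -0.2818  0.0007] turn 0.065 rows 6.9
```

View pics/pk.png

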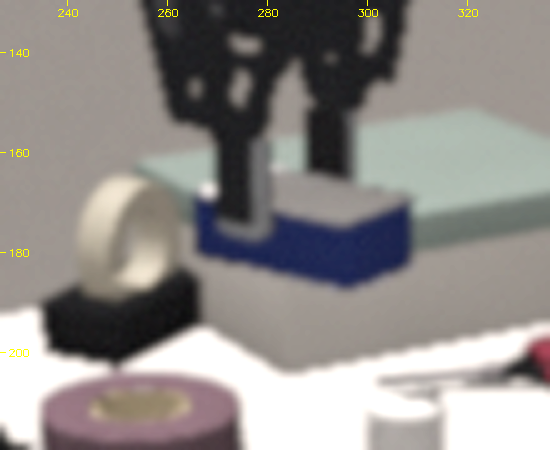

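The packet hangs level, around (283,175), gripped about 7 mm off its centre. I carry it to the long cell.

```bash
python3 -m handwheel '[[[-0.005,-0.015,0,0.01],[-0.01,-0.045,0,0.03],[-0.015,-0.08,0,0.05],[-0.023,-0.115,0,0.065],[-0.03,-0.15,0,0.065],[-0.037,-0.185,0,0.065],[-0.045,-0.22,0,0.065],[-0.05,-0.25,0,0.065],[-0.055,-0.272,0,0.065],[-0.058,-0.282,0,0.065]]]'; python3 -m handwheel '[[[0,0,0,0],[0,0,0,0],[0,0,0,0]]]'; python3 go.py .4903 .312 .20 .219
```

```text
clock: 20.82
tool_pos: [0.4863, 0.3153, 0.3079]
tool_rot: [0.994, 0.112, -0.002, -0.0]
contact_force: [0.5, -0.3, -1.3]
width: 0.043
grip_force: 60.9
clock: 21.07
tool_pos: [0.4908, 0.3099, 0.3091]
tool_rot: [0.994, 0.108, -0.0, 0.001]
contact_force: [0.3, -0.4, -0.5]
width: 0.043
grip_force: 60.9
clk 21.1 pos [0.4908 0.3099 0.3091] yaw 0.216 tilt [-0.0011  0.0018] -> shift [ 0.0001 -0.0024  0.1091] turn -0.003 rows 2.6
```

```bash
python3 -m handwheel '[[[0,-0.001,0.03,0],[0,-0.001,0.06,0],[0,-0.001,0.085,0],[0,-0.001,0.1,0],[0,-0.001,0.109,0],[0,-0.001,0.111,0],[0,-0.001,0.111,0],[0,-0.001,0.111,0]]]' ; python3 -m handwheel '[[[0,0,0.002,0],[0,0,0.005,0],[0,0,0.007,0],[0,0,0.007,0],[0,0,0.007,0]]]'; python3 go.py .4903 .312 .1895 .219
```

```text
clock: 21.73
tool_pos: [0.4902, 0.3129, 0.2001]
tool_rot: [0.994, 0.109, 0.001, -0.0]
contact_force: [0.5, -0.1, 0.4]
width: 0.0432
grip_force: 60.9
clock: 22.15
tool_pos: [0.4893, 0.3131, 0.192]
tool_rot: [0.994, 0.109, -0.0, 0.0]
contact_force: [-0.0, -0.7, -1.4]
width: 0.0432
grip_force: 60.9
clk 22.1 pos [0.4893 0.3131 0.192 ] yaw 0.219 tilt [-0.0001  0.0002] -> shift [0.0008 0.0013 0.0025] turn -0.000 rows 0.1
```

```bash
python3 -m handwheel '[[[0,0.001,0.001,0],[0,0.001,0.002,0],[0,0.001,0.0025,0],[0,0.001,0.0025,0]]]'; python3 -m handwheel '[[[0,0,0,0],[0,0,0,0],[0,0,0,0],[0,0,0,0],[0,0,0,0]]]' 0.6;  python3 -m handwheel '[[[0,0,-0.02,0],[0,0,-0.05,0],[0,0,-0.09,0],[0,0,-0.11,0],[0,0,-0.11,0],[0,0,-0.11,0]]]'; python3 go.py .4295 .0543 .30 .219
```

```text
clock: 22.48
tool_pos: [0.4896, 0.312, 0.1896]
tool_rot: [0.994, 0.109, -0.0, 0.0]
contact_force: [-0.2, -1.0, 2.0]
width: 0.0432
grip_force: 61.0
clock: 22.9
tool_pos: [0.4895, 0.3122, 0.1895]
tool_rot: [0.994, 0.109, 0.0, -0.0]
contact_force: [0.5, 0.2, -1.0]
width: 0.0678
grip_force: 0.0
clock: 23.4
tool_pos: [0.4899, 0.3124, 0.301]
tool_rot: [0.994, 0.109, 0.002, -0.0]
contact_force: [-0.0, -0.2, -1.1]
width: 0.0683
grip_force: 0.0
clk 23.4 pos [0.4899 0.3124 0.301 ] yaw 0.219 tilt [ 0.0032 -0.0003] -> shift [-0.1149  0.2389  0.0006] turn -0.000 rows 6.4
```

```bash
python3 -m handwheel '[[[-0.015,0.03,0,0],[-0.03,0.07,0,0],[-0.05,0.105,0,0],[-0.07,0.145,0,0],[-0.085,0.18,0,0],[-0.1,0.215,0,0],[-0.115,0.235,0,0],[-0.115,0.239,0,0],[-0.115,0.239,0,0],[-0.115,0.239,0,0]]]' 1; python3 go.py .4295 .0543 .184 .219
python3 - <<'E'
from h import *
t=env.grab_frame("top"); s=env.grab_frame("scene")
crop(t,150,170,230,290,4.8,"pics/a.png"); crop(s,310,225,390,285,5,"pics/b.png")
a,b=cv2.imread("pics/a.png"),cv2.imread("pics/b.png"); c=np.zeros((600,800,3),np.uint8)
c[:a.shape[0],:a.shape[1]]=a; c[:b.shape[0],390:390+b.shape[1]]=b; cv2.imwrite("pics/j.png",c)
E
```

```text
clock: 24.23
tool_pos: [0.4291, 0.0544, 0.2989]
tool_rot: [0.994, 0.109, -0.0, -0.0]
contact_force: [0.3, -0.1, 0.5]
width: 0.0853
grip_force: 0.0
clk 24.2 pos [0.4291 0.0544 0.2989] yaw 0.219 tilt [-0.0008 -0.0008] -> shift [0.0005 0.0003 0.1149] turn -0.000 rows 2.8
```

View pics/j.png

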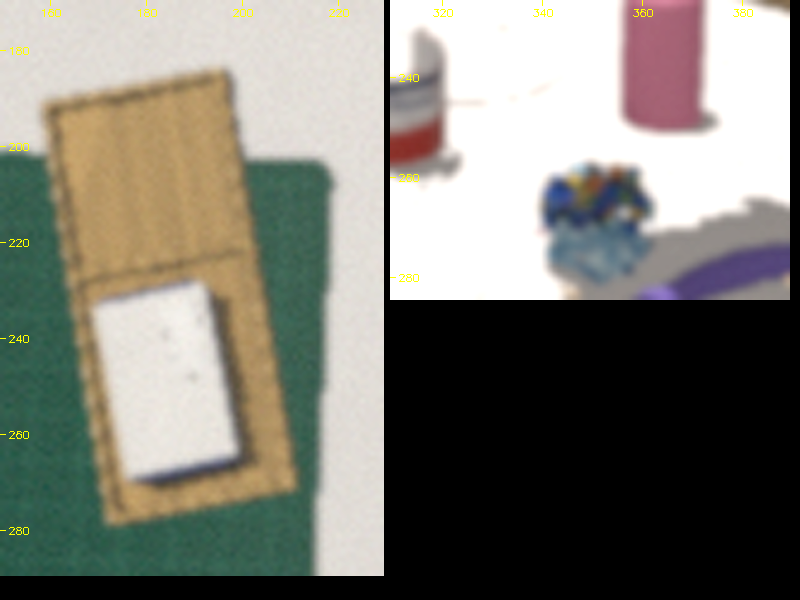

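The packet lies flat inside the long cell at top (185,250). The jar is unmoved at scene (350,268). I pick it up.

```bash
python3 -m handwheel '[[[0,0,0.03,0],[0,0,0.06,0],[0,0,0.085,0],[0,0,0.1,0],[0,0,0.11,0],[0,0,0.115,0],[0,0,0.115,0],[0,0,0.115,0]]]'; python3 -m handwheel '[[[0,0,0,0],[0,0,0,0],[0,0,0,0],[0,0,0,0],[0,0,0,0],[0,0,0,0],[0,0,0,0],[0,0,0,0]]]' -1 ; python3 -m handwheel '[[[0,0,-0.01,0],[0,0,-0.03,0],[0,0,-0.06,0],[0,0,-0.09,0],[0,0,-0.115,0],[0,0,-0.115,0]]]';  python3 go.py .5694 .3296 .31 .219
```

```text
clock: 25.0
tool_pos: [0.4297, 0.0544, 0.185]
tool_rot: [0.994, 0.11, 0.0, -0.0]
contact_force: [-0.2, 0.3, 0.2]
width: 0.0855
grip_force: 0.0
clock: 25.67
tool_pos: [0.4297, 0.0539, 0.1858]
tool_rot: [0.994, 0.109, 0.001, 0.0]
contact_force: [-2.2, -0.2, 7.1]
width: 0.0481
grip_force: 60.3
clock: 26.17
tool_pos: [0.4311, 0.0544, 0.3053]
tool_rot: [0.994, 0.109, 0.005, 0.001]
contact_force: [0.5, 1.2, -0.5]
width: 0.0481
grip_force: 61.9
clk 26.2 pos [0.4311 0.0544 0.3053] yaw 0.219 tilt [0.0099 0.0028] -> shift [ 0.1948 -0.2386 -0.0034] turn -0.000 rows 7.4
```

```bash
python3 -m handwheel '[[[0.01,-0.015,-0.003,0],[0.03,-0.04,-0.003,0],[0.055,-0.07,-0.003,0],[0.08,-0.1,-0.003,0],[0.105,-0.13,-0.003,0],[0.13,-0.16,-0.003,0],[0.155,-0.19,-0.003,0],[0.175,-0.215,-0.003,0],[0.19,-0.233,-0.003,0],[0.196,-0.239,-0.003,0]]]'; python3 -m handwheel '[[[0,0,0,0],[0,0,0,0],[0,0,0,0],[0,0,0,0]]]'; python3 go.py .5694 .3296 .20 .219
```

```text
clock: 27.0
tool_pos: [0.5685, 0.3335, 0.3021]
tool_rot: [0.994, 0.111, -0.0, -0.002]
contact_force: [-0.8, 0.3, -0.0]
width: 0.048
grip_force: 61.9
clock: 27.33
tool_pos: [0.5686, 0.3278, 0.3026]
tool_rot: [0.994, 0.108, 0.0, 0.001]
contact_force: [0.2, -0.4, -0.6]
width: 0.0483
grip_force: 61.9
clk 27.3 pos [0.5686 0.3278 0.3026] yaw 0.217 tilt [-0.0001  0.0017] -> shift [ 0.0011 -0.0017  0.1026] turn -0.002 rows 2.5
```

```bash
python3 -m handwheel '[[[0.001,0,0.03,0],[0.001,0,0.06,0],[0.001,0,0.085,0],[0.001,0,0.1,0],[0.001,0,0.104,0],[0.001,0,0.104,0],[0.001,0,0.104,0]]]'; python3 -m handwheel '[[[0,0,0.003,0],[0,0,0.006,0],[0,0,0.007,0],[0,0,0.007,0],[0,0,0.007,0]]]'; python3 go.py .5694 .3296 .189 .219
```

```text
clock: 27.92
tool_pos: [0.5701, 0.33, 0.2]
tool_rot: [0.994, 0.109, 0.001, -0.0]
contact_force: [0.0, -0.0, -0.3]
width: 0.048
grip_force: 61.9
clock: 28.33
tool_pos: [0.5696, 0.33, 0.1917]
tool_rot: [0.994, 0.109, 0.0, 0.0]
contact_force: [-0.1, 0.2, -0.8]
width: 0.0478
grip_force: 61.9
clk 28.3 pos [0.5696 0.33   0.1917] yaw 0.219 tilt [0.0002 0.0001] -> shift [-0.0003  0.0003  0.0027] turn -0.000 rows 0.1
```

```bash
python3 -m handwheel '[[[0,0,0.001,0],[0,0,0.002,0],[0,0,0.0025,0],[0,0,0.0025,0]]]'; python3 -m handwheel '[[[0,0,0,0],[0,0,0,0],[0,0,0,0],[0,0,0,0],[0,0,0,0]]]' 0.75;  python3 -m handwheel '[[[0,0,-0.02,0],[0,0,-0.05,0],[0,0,-0.09,0],[0,0,-0.12,0],[0,0,-0.12,0]]]'; python3 -m handwheel '[[[-0.02,0.03,0,0],[-0.04,0.07,0,0],[-0.06,0.105,0,0],[-0.08,0.145,0,0],[-0.1,0.18,0,0],[-0.12,0.215,0,0],[-0.14,0.25,0,0],[-0.15,0.27,0,0],[-0.15,0.27,0,0],[-0.15,0.27,0,0]]]';  python3 - <<'E'
from h import *
t=env.grab_frame("top"); s=env.grab_frame("scene")
crop(t,140,150,490,330,2.28,"pics/f1.png"); crop(s,120,180,460,345,2.3,"pics/f2.png")
E
```

```text
clock: 28.67
tool_pos: [0.5696, 0.33, 0.1891]
tool_rot: [0.994, 0.109, -0.0, 0.0]
contact_force: [-0.5, 0.1, 0.2]
width: 0.0481
grip_force: 62.0
clock: 29.08
tool_pos: [0.5696, 0.3299, 0.189]
tool_rot: [0.994, 0.109, 0.0, 0.0]
contact_force: [1.3, -0.3, -0.1]
width: 0.075
grip_force: 0.0
clock: 29.5
tool_pos: [0.571, 0.3318, 0.3169]
tool_rot: [0.994, 0.109, 0.006, -0.002]
contact_force: [0.8, 0.4, 0.2]
width: 0.0745
grip_force: 0.0
clock: 30.33
tool_pos: [0.4815, 0.0324, 0.3091]
tool_rot: [0.994, 0.107, 0.0, 0.0]
contact_force: [0.8, 1.4, 0.2]
width: 0.0747
grip_force: 0.0
```

View pics/f1.png

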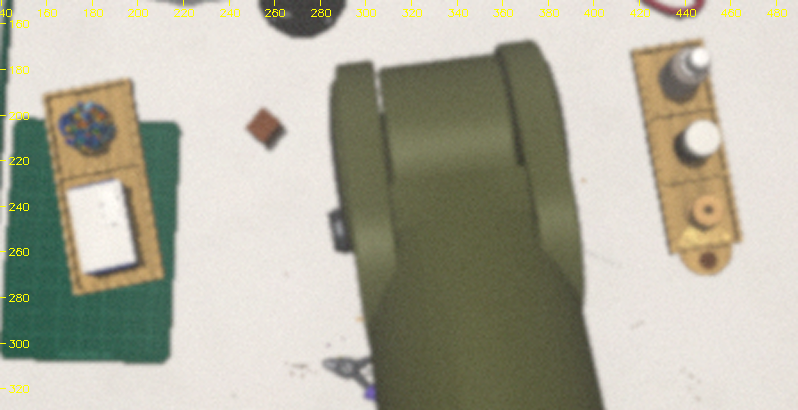

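View pics/f2.png

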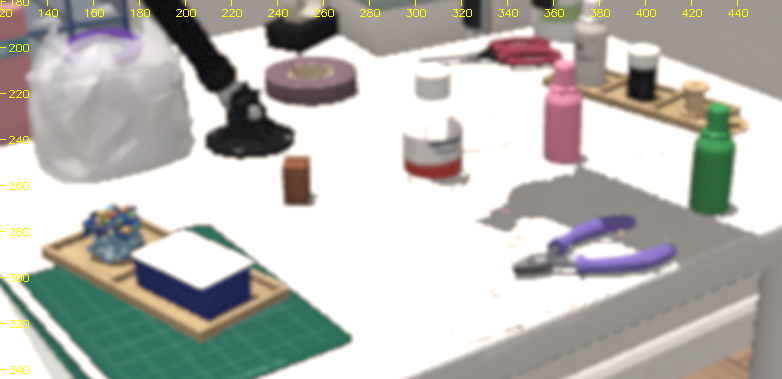

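Both views show the spool (450,241), pot (447,210) and paint bottle (445,176) upright in the three-tray. The packet (185,250) and the jar (178,205) are in the two-tray. The block, the thinner bottle and the look-alikes have not moved, and the gripper is clear. I hand the job in.

```bash
python3 -c "
from bench import env
print(env.job_done())"
```

```text
the job is handed in; nothing more can be done
None
```

Both kits are made up and the job is handed in at about 30 s of the 128 s limit; the last pictures show every item upright in its cell and the wood block and thinner bottle still in place, but the hand-in returned no verdict.

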